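Stow the blender cap and swing the box lid shut past its spring clip

TASK

Put the blender's black filler cap away inside the small plastic box, then swing the box's lid shut about its corner pin until the spring clip snaps behind its tongue, and keep it pressed home there for half a second with about 12 N (at least 8 N). Never press on the box or lid harder than 18 N. Leave the other things on the cupboard top where they are.

Things in the scene. Friction and masses are not known exactly. Their poses are not given: they have to be found in the camera images.
- box: Small open-topped grey plastic box, 150 (x) x 110 (y) x 60 mm high, walls and floor 4 mm, fixed to the cupboard top. Origin: centre of its underside. x along its length: the +x, +y corner carries the lid's pin, the -x end wall carries the catch on its outside.
- pin (a point): Head of the upright steel pin about which the lid turns in its own plane: 67 mm in +x and 47 mm in +y from the box's centre, at 70 mm height. Its axes are the box's axes.
- lid (a joint): Turn of the lid about the pin, rad: 0 = squarely over the box, grows as it opens (clockwise from above); 1.57 = lying out beyond the box's +y side. A flat white plate 154 x 114 x 6 mm, underside at 61 mm height; it stays level, drags slightly (1 N at the free corner) and stays where left. Latched it reads from -0.08 to 0.08, as the catch's place differs each time.
- lid_push (a point): Push point near the lid's free corner, 130 mm from the pin, on the outer face of an upright lip (4 mm thick, 67 to 91 mm height, from 46 to 142 mm from the pin) on the lid's long edge. Axes: x along the lip to the pin, y out of the face, z up; it is at (-130, +10) mm from the pin, 79 mm high. Pushing here along -y shuts the lid; nearer the pin needs more force. Shut, it is 2 mm outside the box.
- tongue (a point): Centre of the tongue on the lid's free end: 20 mm wide, 6 mm thick, sticking out 16 mm, at (-152, -36) mm from the pin in the lid's axes, 64 mm high. On shutting it rides up the clip's 22 degree ramp and over its crest (4 to 8 N, at times 10 N, at the push point), drops behind it with a click, then meets a sprung rubber buffer (9 N per mm) that holds it against the clip.
- clip (a joint): How far the steel spring clip is pressed down, m: 0 = up, about 0.004 under the tongue. It is a wedge tooth 14 mm wide in the catch outside the box's -x end wall. The catch sits up to 9 mm either way along the box's y, differently each time, and is not given: feel for the click and the buffer's rise. 11 to 14 N at the push point always latches it.
- cap: The blender's filler cap, a stepped black plastic disc lying flat: 50 mm diameter from 16 to 36 mm height, 44 mm below that, 36 mm high in all, about 60 g. Origin: centre of its underside, z up.
- creamer: Small white ceramic creamer with a handle, 64 mm diameter, 70 mm high; bystander. Origin: centre of its underside.
- jug: Clear plastic jug with a handle, 128 mm diameter, 200 mm high; bystander. Origin: centre of its underside.
- bowl_a: Larger white melamine bowl, 140 mm diameter, 55 mm high; bystander. Origin: centre of its underside.
- bowl_b: Smaller blue melamine bowl, 124 mm diameter, 50 mm high; bystander. Origin: centre of its underside.
- mug: Terracotta mug, 80 mm diameter, 92 mm high, handle at its +y; bystander. Origin: centre of its underside.
- spoon: Steel spoon, 190 mm long, lying flat along its x; bystander. Origin: on its underside.
Not all that is in view belongs to the job. Leave any turquoise look-alike of the box alone. There is more than one size of the cap; the one meant has the size given above.

How it is judged:
By the outcome, as a careful person would: the job done as asked, in the order asked, and still so for the second after the job is handed in, with the robot touching nothing.
It also fails if it takes over 72 s, if anything falls off the work surface, if the arm or the gripper's body presses on something with over 40 N, if the wrist force passes 120 N, or if a joint passes its speed limit or range.

ROBOT

A 6-joint arm with a two-finger parallel gripper is mounted at the origin on the work surface. World frame = base frame: x ahead of the robot, y to its left, z up, the work surface at z = 0. Lengths are in m, angles in rad, forces in N, time in s.
With the tool pointing down it reaches from about 0.35 to 0.925 m from the base axis. Payload 6.4 kg.
Tool frame: the origin (TCP) lies on the centre line of the jaws, within the pads' length; the fingertips stand 11 mm ahead of it and the grasp point (between the pads) lies 8 mm behind it; z points along the fingers, y is the line along which they close (so a half turn about z gives the same grasp; the last joint's range is limited). The gripper opens to 94 mm and grips with 3 to 60 N. Pads are 16 mm wide; open, the fingers measure 119 mm over their backs; the gripper's body (75 mm by 177 mm) begins 78 mm behind the grasp point.
Start: joints at [-1.308, 0.245, 1.558, -0, 1.339, -0.174], TCP at [0.275, -0.589, 0.216] pointing down, gripper open.
Joint ranges: [-3.13, 3.13], [-1.02, 2.26], [0.13, 2.54], [-0.95, 4.09], [0.21, 2.88], [-2.74, 2.74]. Speed limits (rad/s): [2.57, 2.57, 3.14, 3.14, 3.14, 3.14].

INTERFACE

Orientations are given as a unit quaternion [w, x, y, z].
In Python, from workcell import ctrl, eyes, ticket gives the robot as it stands.
- The arm moves only by the tool carry_out, never from a script. Its argument "series" is a list of rows, each an object with "offset": the shift along the tool's x, y, z in m, a list of three; "turn": the turn, a rotation vector about the tool's x, y, z in degrees, a list of three; "jaw": the opening, from 0 (shut) to 1 (fully open). A call has 1 to 5 rows; each row shifts and turns the commanded pose from where the row before left it, along the tool's axes as they then stand; what a row does not reach is not made up. A row lasts 1/8 s, in which the tool goes at most 62.5 mm and 10.7 degrees, less where a joint would pass 70% of its speed; a pose out of reach is approached as far as the arm can. A call with a gripper value outside its range is refused whole. The fingers move at their own pace and stop on an object; "newtons" is the grip in N (left out, the last holds). Time passes only in rows, so rows that do not move let the fingers close. It gives the time, the measured TCP pose, the force, the opening and the grip force at its end, in the units of the state.
- ctrl.get_state(): the state, without advancing time (a new reading comes with each control period).
- eyes.read_camera(name): name is "side" or "top" or "wrist"; returns a dict with "frame" (480x640x3 uint8, red, green, blue), "fx", "fy", "cx", "cy" (pixels), "rvec" (rotation vector, rad) and "tvec" (3), from world to camera coordinates, as OpenCV has them; the wrist camera has in their place "hand_eye" (4x4, takes a point from camera to tool coordinates, whose origin is the TCP and whose axes are the flange's). Camera axes: x right, y down, z forward; pixel columns grow to the right and rows downward; lengths in m; the calibration is good to about 2 mm. A picture is of the moment at which its call begins: read the wrist's pose just before it. There is no depth.
- ticket.finish_job(): hands the job in; it is judged then, once.
The state is a dict: "time": time; "joint_pos": joint angles; "qvel": joint speeds; "joint_efforts": joint torques, N m; "ee_pos": TCP position; "ee_rot": TCP orientation; "contact_force": force on the tool from outside, world axes, zero at the start; "wrist_torque": the same for the moment, N m; "finger_gap": opening from 0.0 (shut) to 1.0 (fully open); "grasp_force": force on a finger pad.
Only numpy, scipy, OpenCV 4.12 (cv2) and the standard library are available. Lean on these libraries where they do the work, as an engineer would, in place of code of your own. Each camera call takes 0.05 s, during which the arm holds its last target. There are 200 camera calls.

## Working session

There is one attempt and no reset: what is moved stays moved. The work goes in short steps, Python scripts to look and compute and a tool call to move; the robot and the scene stay as the last step left them, time stands still between calls to the robot, and variables do not carry over. Pictures are saved under pics/ and viewed, at most 10 in all, crops included, and the job is handed in when it is done.

Besides the shell and the picture viewer there is one more tool, called after "Call:" by a JSON object that holds its "api" and its "payload". carry_out: Moves the arm, as the interface text tells. Its arguments: {"type":"object","properties":{"series":{"type":"array"},"newtons":{"type":"number"}},"required":["series"]}

```bash
ls; mkdir -p pics; cat > h.py <<'E'
import numpy as np, cv2
from scipy.spatial.transform import Rotation as R
from workcell import ctrl, eyes, ticket
def cam(name):
    s=ctrl.get_state(); c=eyes.read_camera(name)
    if 'rvec' in c:
        Rm=cv2.Rodrigues(np.array(c['rvec'],float))[0]; t=np.array(c['tvec'],float).ravel()
        c['R']=Rm.T; c['o']=-Rm.T@t
    else:
        q=s['ee_rot']; Rt=R.from_quat([q[1],q[2],q[3],q[0]]).as_matrix()
        H=np.array(c['hand_eye']); c['R']=Rt@H[:3,:3]; c['o']=Rt@H[:3,3]+np.array(s['ee_pos'])
    return c
def ray(c,u,v,z):
    d=c['R']@np.array([(u-c['cx'])/c['fx'],(v-c['cy'])/c['fy'],1]); k=(z-c['o'][2])/d[2]
    return c['o']+k*d
def proj(c,p):
    q=c['R'].T@(np.array(p)-c['o']); return np.array([c['fx']*q[0]/q[2]+c['cx'],c['fy']*q[1]/q[2]+c['cy']])
def save(c,n): cv2.imwrite('pics/'+n,cv2.cvtColor(c['frame'],cv2.COLOR_RGB2BGR))
def load(name):
    import pickle; return pickle.load(open(name,'rb'))
def dump(c,name):
    import pickle; pickle.dump(c,open(name,'wb'))
E
python3 - <<'E'
from h import *
for n in ('top','side'):
    c=cam(n); save(c,n+'.png'); dump(c,n+'.pkl'); print(n,c['o'],c['fx'])
s=ctrl.get_state(); print(s)
E
```

```text
pics
top [ 0.32737264 -0.01039506  1.04315223] 461.49663220775227
side [0.09148238 0.62874889 0.67804057] 433.9325128660838
{'time': 0.1, 'joint_pos': array([-1.30808965e+00,  2.45748370e-01,  1.55887489e+00, -2.17161378e-05,
        1.33869475e+00, -1.74099136e-01]), 'qvel': array([-0.00016714, -0.00446699, -0.0013273 ,  0.00025048,  0.00164889,
       -0.0006587 ]), 'joint_efforts': array([-2.31275208e-04, -4.16915238e+01, -3.15525734e+01,  6.86753425e-02,
        3.09486408e-02, -3.71812439e-05]), 'ee_pos': array([ 0.27484491, -0.58846203,  0.21546215]), 'ee_rot': array([-8.61360631e-04,  9.76243831e-01,  2.16673112e-01, -4.87616403e-05]), 'contact_force': array([-0.24585793,  0.10921368, -1.2835931 ]), 'wrist_torque': array([ 0.02745353, -0.01580169, -0.02167181]), 'grasp_force': 0.0, 'finger_gap': 1.0006611134893428}
```

View pics/top.png

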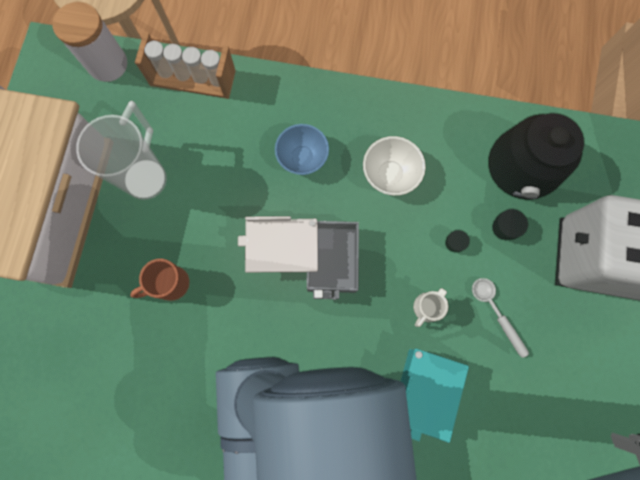

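View pics/side.png

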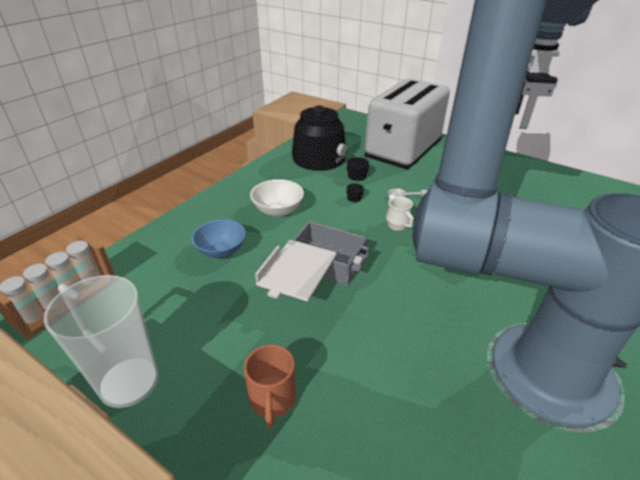

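Top view: box at (332,258) with catch at (320,293), lid at (281,245) open to the left with its lip on the upper edge, pin near (312,224). Look-alike of the box: turquoise thing (435,393). Cap candidates: small black disc (457,240), larger black disc (510,224), and the lid/knob on the blender itself (560,137), which is part of the blender. I'll measure sizes.

```bash
python3 - <<'E'
from h import *
c=load('top.pkl')
f=c['frame']; hsv=cv2.cvtColor(f,cv2.COLOR_RGB2HSV)
m=((f.max(2)<50)).astype('uint8')
n,l,st,ce=cv2.connectedComponentsWithStats(m)
for i in range(1,n):
    if 150<st[i,4]<6000:
        x,y,w,h,a=st[i]; print('dark',st[i],ray(c,*ce[i],0.02).round(3), 'w',(ray(c,x+w,y+h/2,.03)-ray(c,x,y+h/2,.03)).round(3),'h',(ray(c,x+w/2,y+h,.03)-ray(c,x+w/2,y,.03)).round(3))
# corners of box/lid
g=((hsv[...,1]<60)&(f.max(2)>165)).astype('uint8')
n,l,st,ce=cv2.connectedComponentsWithStats(g)
for i in range(1,n):
    if st[i,4]>300 : 
        cnt=cv2.findContours((l==i).astype('uint8'),0,2)[0][0]
        print('white',st[i],ce[i].round(1),ray(c,*ce[i],.067).round(3), [ray(c,*p,.067)[:2].round(3).tolist() for p in cv2.boxPoints(cv2.minAreaRect(cnt))] if 200<ce[i][0]<340 else '')
for n_,u,v,z in [('boxTR',357,223,.06),('boxBR',356,291,.06),('boxBL',307,290,.06),('catch',320,293,.05),('lidTL',246,217,.067),('lidBL',247,272,.067),('lidTR',317,219,.067)]: print(n_,ray(c,u,v,z).round(3))
im=np.hstack([cv2.resize(f[190:320,230:390],None,fx=3,fy=3,interpolation=2)[:390,:],cv2.resize(f[190:320,430:540],None,fx=3,fy=3,interpolation=2)])
im=cv2.resize(im,(790,int(390*790/im.shape[1])))
cv2.imwrite('pics/crop1.png',im[...,::-1]); print(im.shape)
E
```

```text
dark [ 489  114   94   84 5536] [ 0.84  -0.452  0.02 ] w [ 0.039 -0.216  0.   ] h [-0.209 -0.016  0.   ]
dark [493 210  34  29 612] [ 0.658 -0.41   0.02 ] w [ 0.014 -0.076  0.   ] h [-0.068 -0.006  0.   ]
white [ 77 101  65  74 356] [109.8 127.8] [0.708 0.529 0.067] 
white [ 363  136   62   59 2774] [394.1 165.5] [ 0.733 -0.121  0.067] 
white [ 126  161   38   36 1106] [144.4 178.4] [0.604 0.421 0.067] 
white [ 600  197   40   84 2530] [618.9 238.3] [ 0.654 -0.625  0.067] 
white [ 238  219   80   53 3689] [280.3 245.7] [0.508 0.095 0.067] [[0.546, 0.197], [0.581, 0.029], [0.47, 0.007], [0.436, 0.171]]
white [476 279  51  77 618] [498.9 312.5] [ 0.449 -0.384  0.067] 
white [414 288  34  38 653] [429.5 306.4] [ 0.435 -0.239  0.067] 
boxTR [ 0.589 -0.061  0.06 ]
boxBR [ 0.441 -0.082  0.06 ]
boxBL [0.424 0.021 0.06 ]
catch [ 0.424 -0.007  0.05 ]
lidTL [0.557 0.181 0.067]
lidBL [0.439 0.153 0.067]
lidTR [0.58  0.027 0.067]
(380, 790, 3)
```

View pics/crop1.png

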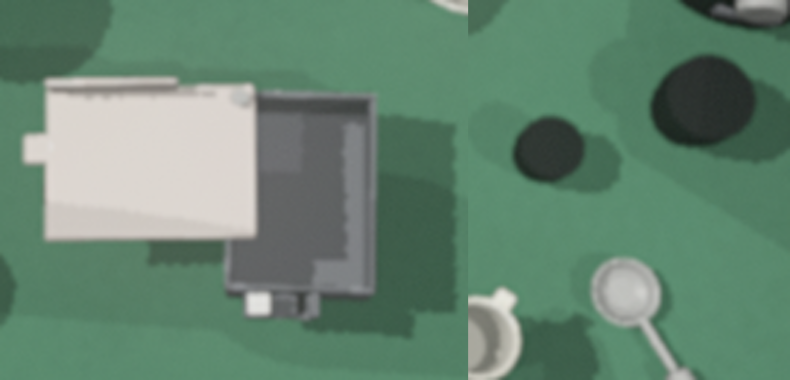

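The crop confirms it: the small disc (top image 457,240) is about 23 px ≈ 51 mm, the other (510,224) about 72 mm, so I choose the small one. The lid is open about 90°, and the catch is at about (320,293).

```bash
cat >> h.py <<'E'
def plan(p,yaw_y,n,s=None,start=None):
    """rows from the current pose (or start=(pos,yaw)) to TCP p with tool y axis at yaw_y deg, tool down"""
    if start is None:
        s=ctrl.get_state(); q=s['ee_rot']; M=R.from_quat([q[1],q[2],q[3],q[0]]).as_matrix()
        p0=np.array(s['ee_pos']); y0=np.degrees(np.arctan2(M[1,1],M[0,1])); print('tilt',np.degrees(np.arccos(-M[2,2])).round(2))
    else: p0,y0=np.array(start[0],float),start[1]
    dy=(yaw_y-y0+180)%360-180; d=(np.array(p)-p0)/n
    print('from',p0.round(4),round(y0,1),'to',np.round(p,4),yaw_y,'turn/row',round(-dy/n,2))
    for i in range(n):
        a=np.radians(y0+dy*i/n); ya=np.array([np.cos(a),np.sin(a),0]); xa=np.array([-ya[1],ya[0],0])*-1
        # z=-Z ; x = y cross z
        xa=np.cross(ya,[0,0,-1]); print(' row',[round(float(v),4) for v in (d@xa,d@ya,-d[2])])
E
python3 - <<'E'
from h import *
c=load('top.pkl'); sd=load('side.pkl')
def blob(c,box,th):
    x,y,w,h=box; f=c['frame'][y:y+h,x:x+w]; m=(f.max(2)<th).astype('uint8')
    n,l,st,ce=cv2.connectedComponentsWithStats(m); i=1+np.argmax(st[1:,4]); return ce[i]+[x,y],st[i]
for th in (60,75):
    b,st=blob(c,(440,222,36,36),th); b2,st2=blob(sd,(338,178,34,28),th)
    print(b,st,ray(c,*b,.022).round(4),'side',b2,st2,ray(sd,*b2,.018).round(4))
print('pin',ray(c,312,223.5,.07).round(3))
yaw=np.radians(8.5); X=np.array([np.cos(yaw),np.sin(yaw)]);Y=np.array([-X[1],X[0]])
ctr=np.array([.507,-.0165]);print('pin model',ctr+.067*X+.047*Y)
plan([.60,-.30,.16],8.5,10)
E
```

```text
[457.05633803 241.09014085] [  6   9  23  21 355] [ 0.5972 -0.2922  0.022 ] side [354.54251012 192.1659919 ] [  9   6  17  18 247] [ 0.5987 -0.295   0.018 ]
[457.11479592 241.08163265] [  6   9  24  21 392] [ 0.5972 -0.2924  0.022 ] side [354.64814815 192.22222222] [  9   6  17  18 270] [ 0.5983 -0.2949  0.018 ]
pin [0.567 0.036 0.07 ]
pin model [0.56631702 0.03988698]
tilt 0.1
from [ 0.2748 -0.5885  0.2155] -65.0 to [ 0.6  -0.3   0.16] 8.5 turn/row -7.35
 row [0.0417, -0.0124, 0.0055]
 row [0.0429, -0.007, 0.0055]
 row [0.0434, -0.0014, 0.0055]
 row [0.0433, 0.0042, 0.0055]
 row [0.0424, 0.0097, 0.0055]
 row [0.0408, 0.015, 0.0055]
 row [0.0385, 0.0201, 0.0055]
 row [0.0357, 0.0249, 0.0055]
 row [0.0322, 0.0292, 0.0055]
 row [0.0282, 0.0331, 0.0055]
```

Both views agree on the cap at (0.598, -0.294).

Call:
{"api": "carry_out", "payload": {"series": [{"offset": [0.042,-0.012,0],"turn": [0,0,-7.3],"jaw": 1},{"offset": [0.043,-0.007,0],"turn": [0,0,-7.3],"jaw": 1},{"offset": [0.043,-0.001,0],"turn": [0,0,-7.3],"jaw": 1},{"offset": [0.043,0.004,0],"turn": [0,0,-7.3],"jaw": 1},{"offset": [0.042,0.01,0],"turn": [0,0,-7.3],"jaw": 1}]}}

```text
time: 0.72
ee_pos: [0.4387, -0.445, 0.2159]
ee_rot: [-0.0, 0.858, 0.513, -0.0]
contact_force: [0.3, 0.2, -0.4]
finger_gap: 1.003
grasp_force: 0.0
```

```bash
python3 -c "
from h import *
plan([.598,-.294,.16],8.5,5)"
```

```text
tilt 0.05
from [ 0.4387 -0.445   0.2159] -28.2 to [ 0.598 -0.294  0.16 ] 8.5 turn/row -7.35
 row [0.0417, 0.0138, 0.0112]
 row [0.0396, 0.019, 0.0112]
 row [0.0368, 0.0239, 0.0112]
 row [0.0335, 0.0284, 0.0112]
 row [0.0296, 0.0325, 0.0112]
```

Call:
{"api": "carry_out", "payload": {"series": [{"offset": [0.042,0.014,0.011],"turn": [0,0,-7.3],"jaw": 1},{"offset": [0.04,0.019,0.011],"turn": [0,0,-7.3],"jaw": 1},{"offset": [0.037,0.024,0.011],"turn": [0,0,-7.3],"jaw": 1},{"offset": [0.033,0.028,0.011],"turn": [0,0,-7.3],"jaw": 1},{"offset": [0.03,0.033,0.011],"turn": [0,0,-7.3],"jaw": 1}]}}

```text
time: 1.35
ee_pos: [0.5995, -0.2943, 0.1606]
ee_rot: [-0.0, 0.654, 0.756, -0.0]
contact_force: [0.3, -0.4, -0.3]
finger_gap: 1.001
grasp_force: 0.0
```

```bash
python3 - <<'E'
from h import *
c=cam('wrist'); save(c,'w1.png'); dump(c,'w1.pkl')
print(proj(c,[.598,-.294,.036]),c['o'])
f=c['frame']; m=(f.max(2)<60).astype('uint8')
n,l,st,ce=cv2.connectedComponentsWithStats(m)
for i in range(1,n):
    if st[i,4]>400: print(st[i],ce[i].round(1),ray(c,*ce[i],.03).round(4))
plan([.598,-.294,.018],8.5,4)
E
```

```text
[319.41608526 231.19030068] [ 0.58910031 -0.21881633  0.32950949]
[ 287  189   66   68 3548] [319.4 222.9] [ 0.5973 -0.2891  0.03  ]
[    0   275   640   205 46028] [341.9 393.7] [ 0.6378 -0.435   0.03  ]
tilt 0.23
from [ 0.6017 -0.2898  0.1587] 8.6 to [ 0.598 -0.294  0.018] 8.5 turn/row 0.04
 row [-0.0009, -0.0011, 0.0352]
 row [-0.0009, -0.0011, 0.0352]
 row [-0.0009, -0.0011, 0.0352]
 row [-0.0009, -0.0011, 0.0352]
```

View pics/w1.png

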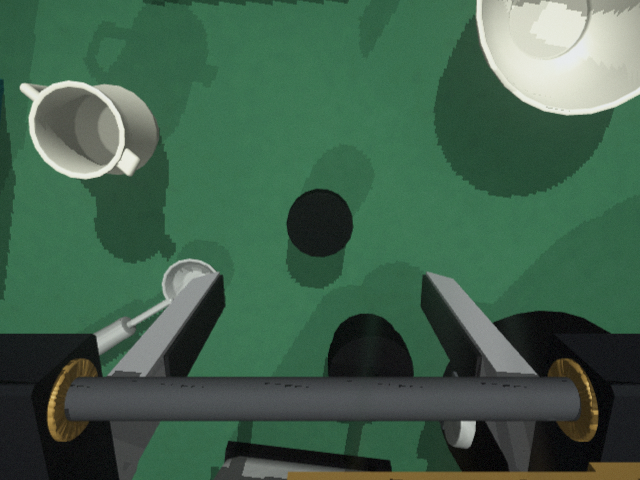

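Wrist view: the cap is centred at (319,223), alone between the fingers' paths; the spoon bowl (190,285) and big cap (370,350) are clear. Descending and gripping.

Call:
{"api": "carry_out", "payload": {"series": [{"offset": [0,-0.004,0.04],"turn": [0,0,0],"jaw": 1},{"offset": [0,0,0.04],"turn": [0,0,0],"jaw": 1},{"offset": [0,0,0.04],"turn": [0,0,0],"jaw": 1},{"offset": [0,0,0.02],"turn": [0,0,0],"jaw": 1},{"offset": [0,0,0],"turn": [0,0,0],"jaw": 1}], "newtons": 15}}

```text
time: 2.02
ee_pos: [0.5939, -0.2954, 0.0199]
ee_rot: [-0.002, 0.656, 0.755, -0.0]
contact_force: [-0.0, -0.6, 0.7]
finger_gap: 0.997
grasp_force: 0.0
```

Call:
{"api": "carry_out", "payload": {"series": [{"offset": [0,0,0],"turn": [0,0,0],"jaw": 0.3},{"offset": [0,0,0],"turn": [0,0,0],"jaw": 0.3},{"offset": [0,0,0],"turn": [0,0,0],"jaw": 0.3},{"offset": [0,0,0],"turn": [0,0,0],"jaw": 0.3},{"offset": [0,0,0],"turn": [0,0,0],"jaw": 0.3}], "newtons": 15}}

```text
time: 2.65
ee_pos: [0.5952, -0.2961, 0.0218]
ee_rot: [0.0, 0.656, 0.755, 0.0]
contact_force: [1.0, -0.3, 1.3]
finger_gap: 0.526
grasp_force: 14.9
```

Gripped: gap 0.526 × 94 = 49.5 mm, matches the 50 mm cap. Lift and carry.

Call:
{"api": "carry_out", "payload": {"series": [{"offset": [0,0,-0.035],"turn": [0,0,0],"jaw": 0.3},{"offset": [0,0,-0.04],"turn": [0,0,0],"jaw": 0.3},{"offset": [0,0,-0.04],"turn": [0,0,0],"jaw": 0.3},{"offset": [0,0,-0.03],"turn": [0,0,0],"jaw": 0.3},{"offset": [0,0,0],"turn": [0,0,0],"jaw": 0.3}]}}

```text
time: 3.28
ee_pos: [0.5963, -0.297, 0.1693]
ee_rot: [0.003, 0.656, 0.755, 0.0]
contact_force: [0.6, -0.2, -1.7]
finger_gap: 0.524
grasp_force: 14.9
```

```bash
python3 -c "
from h import *
plan([.53,-.12,.16],8.5,4)
plan([.508,-.03,.16],8.5,6)"
```

```text
tilt 0.32
from [ 0.5963 -0.297   0.1693] 8.0 to [ 0.53 -0.12  0.16] 8.5 turn/row -0.12
 row [0.0461, -0.0102, 0.0023]
 row [0.0461, -0.0101, 0.0023]
 row [0.0462, -0.01, 0.0023]
 row [0.0462, -0.0099, 0.0023]
tilt 0.32
from [ 0.5963 -0.297   0.1693] 8.0 to [ 0.508 -0.03   0.16 ] 8.5 turn/row -0.08
 row [0.0461, -0.0083, 0.0016]
 row [0.0461, -0.0083, 0.0016]
 row [0.0461, -0.0082, 0.0016]
 row [0.0461, -0.0082, 0.0016]
 row [0.0462, -0.0081, 0.0016]
 row [0.0462, -0.008, 0.0016]
```

Call:
{"api": "carry_out", "payload": {"series": [{"offset": [0.046,-0.01,0],"turn": [0,0,-0.5],"jaw": 0.3},{"offset": [0.046,-0.01,0],"turn": [0,0,0],"jaw": 0.3},{"offset": [0.046,-0.01,0],"turn": [0,0,0],"jaw": 0.3},{"offset": [0.046,-0.01,0],"turn": [0,0,0],"jaw": 0.3},{"offset": [0,0,0],"turn": [0,0,0],"jaw": 0.3}]}}

```text
time: 3.9
ee_pos: [0.5263, -0.117, 0.1639]
ee_rot: [-0.002, 0.651, 0.759, -0.001]
contact_force: [0.5, -1.6, -0.6]
finger_gap: 0.523
grasp_force: 14.9
```

```bash
python3 - <<'E'
from h import *
c=cam('wrist'); save(c,'w2.png'); dump(c,'w2.pkl')
yaw=np.radians(8.5); X=np.array([np.cos(yaw),np.sin(yaw)]);Y=np.array([-X[1],X[0]]);ctr=np.array([.507,-.0175])
for a,b,z in [(75,55,.06),(75,-55,.06),(-75,-55,.06),(-75,55,.06),(67,47,.07)]: print(a,b,proj(c,[*(ctr+a*X/1e3+b*Y/1e3),z]).round(0))
plan([.508,-.03,.16],8.5,2)
E
```

```text
75 55 [441. -11.]
75 -55 [427. 174.]
-75 -55 [204. 172.]
-75 55 [191. -12.]
67 47 [431.  -1.]
tilt 0.15
from [ 0.5273 -0.1187  0.1646] 8.6 to [ 0.508 -0.03   0.16 ] 8.5 turn/row 0.07
 row [0.0453, -0.0029, 0.0023]
 row [0.0453, -0.0029, 0.0023]
```

View pics/w2.png

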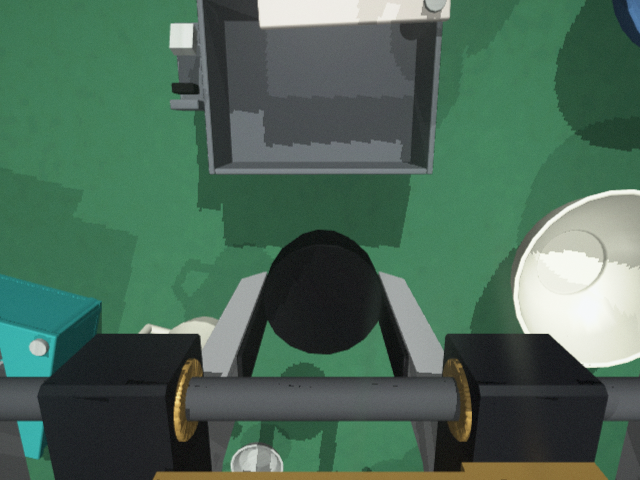

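Wrist view: box's near wall runs (210,172)–(434,172), pin head (434,4), buffer (182,37), clip (184,88). Versus the prediction that's a ~4 mm shift along box x, so centre ≈ (0.510, -0.019). Placing.

Call:
{"api": "carry_out", "payload": {"series": [{"offset": [0.045,0,0],"turn": [0,0,0],"jaw": 0.3},{"offset": [0.044,0,0],"turn": [0,0,0],"jaw": 0.3},{"offset": [0,0,0.03],"turn": [0,0,0],"jaw": 0.3},{"offset": [0,0,0.03],"turn": [0,0,0],"jaw": 0.3},{"offset": [0,0,0],"turn": [0,0,0],"jaw": 0.3}]}}

```text
time: 4.58
ee_pos: [0.5134, -0.0322, 0.1034]
ee_rot: [-0.003, 0.653, 0.757, -0.001]
contact_force: [-0.1, 0.1, -0.9]
finger_gap: 0.532
grasp_force: 14.9
```

```bash
python3 - <<'E'
from h import *
yaw=np.radians(8.5); X=np.array([np.cos(yaw),np.sin(yaw)]);Y=np.array([-X[1],X[0]]);ctr=np.array([.510,-.019])
s=ctrl.get_state(); d=np.array(s['ee_pos'])[:2]-ctr; print('box coords',d@X,d@Y)
plan([.511,-.029,.029],8.5,3)
E
```

```text
box coords 0.0014399960504423714 -0.013551899128520208
tilt 0.37
from [ 0.5134 -0.0322  0.1034] 8.5 to [ 0.511 -0.029  0.029] 8.5 turn/row -0.01
 row [0.0012, -0.0006, 0.0248]
 row [0.0012, -0.0006, 0.0248]
 row [0.0012, -0.0006, 0.0248]
```

Call:
{"api": "carry_out", "payload": {"series": [{"offset": [0,0,0.025],"turn": [0,0,0],"jaw": 0.3},{"offset": [0,0,0.025],"turn": [0,0,0],"jaw": 0.3},{"offset": [0,0,0.015],"turn": [0,0,0],"jaw": 0.3},{"offset": [0,0,0.008],"turn": [0,0,0],"jaw": 0.3},{"offset": [0,0,0],"turn": [0,0,0],"jaw": 0.3}]}}

```text
time: 5.2
ee_pos: [0.5155, -0.0321, 0.0336]
ee_rot: [0.0, 0.653, 0.758, 0.0]
contact_force: [-0.4, 0.5, -0.8]
finger_gap: 0.523
grasp_force: 14.9
```

Call:
{"api": "carry_out", "payload": {"series": [{"offset": [0,0,0.006],"turn": [0,0,0],"jaw": 0.3},{"offset": [0,0,0],"turn": [0,0,0],"jaw": 0.3},{"offset": [0,0,0],"turn": [0,0,0],"jaw": 0.75},{"offset": [0,0,0],"turn": [0,0,0],"jaw": 0.75},{"offset": [0,0,0],"turn": [0,0,0],"jaw": 0.75}]}}

```text
time: 5.82
ee_pos: [0.5155, -0.0319, 0.0277]
ee_rot: [0.0, 0.653, 0.758, 0.0]
contact_force: [1.3, 0.5, -0.6]
finger_gap: 0.745
grasp_force: 0.0
```

Call:
{"api": "carry_out", "payload": {"series": [{"offset": [0,0,-0.02],"turn": [0,0,0],"jaw": 0.75},{"offset": [0,0,-0.04],"turn": [0,0,0],"jaw": 0.75},{"offset": [0,0,-0.05],"turn": [0,0,0],"jaw": 0.75},{"offset": [0,0,-0.03],"turn": [0,0,0],"jaw": 0.75},{"offset": [0,0,0],"turn": [0,0,0],"jaw": 0.75}]}}

```text
time: 6.45
ee_pos: [0.5171, -0.0323, 0.1702]
ee_rot: [0.003, 0.653, 0.758, 0.001]
contact_force: [0.1, 0.3, -0.5]
finger_gap: 0.752
grasp_force: 0.0
```

Cap released in the box. Now a look at the wrist view on the way, then over to the lid's lip with the tool turned so that its side faces the lip.

```bash
python3 -c "
from h import *
plan([.59,.172,.165],-81.5,10)"
```

```text
tilt 0.35
from [ 0.5171 -0.0323  0.1702] 8.5 to [0.59  0.172 0.165] -81.5 turn/row 9.0
 row [0.0191, 0.0102, 0.0005]
 row [0.0205, 0.0071, 0.0005]
 row [0.0214, 0.0038, 0.0005]
 row [0.0217, 0.0004, 0.0005]
 row [0.0215, -0.003, 0.0005]
 row [0.0208, -0.0063, 0.0005]
 row [0.0195, -0.0095, 0.0005]
 row [0.0178, -0.0124, 0.0005]
 row [0.0156, -0.015, 0.0005]
 row [0.0131, -0.0173, 0.0005]
```

Call:
{"api": "carry_out", "payload": {"series": [{"offset": [0.019,0.01,0],"turn": [0,0,9],"jaw": 0.0},{"offset": [0.02,0.007,0],"turn": [0,0,9],"jaw": 0.0},{"offset": [0.021,0.004,0],"turn": [0,0,9],"jaw": 0.0},{"offset": [0.022,0,0],"turn": [0,0,9],"jaw": 0.0},{"offset": [0.022,-0.003,0],"turn": [0,0,9],"jaw": 0.0}]}}

```text
time: 7.08
ee_pos: [0.5503, 0.0709, 0.165]
ee_rot: [-0.001, 0.894, 0.448, -0.002]
contact_force: [0.3, -0.4, 0.1]
finger_gap: 0.253
grasp_force: 0.0
```

Call:
{"api": "carry_out", "payload": {"series": [{"offset": [0.021,-0.006,0],"turn": [0,0,9],"jaw": 0.0},{"offset": [0.02,-0.01,0],"turn": [0,0,9],"jaw": 0.0},{"offset": [0.018,-0.012,0],"turn": [0,0,9],"jaw": 0.0},{"offset": [0.016,-0.015,0],"turn": [0,0,9],"jaw": 0.0},{"offset": [0.013,-0.017,0],"turn": [0,0,9],"jaw": 0.0}]}}

```text
time: 7.7
ee_pos: [0.5879, 0.1732, 0.1648]
ee_rot: [0.0, 0.997, 0.072, -0.002]
contact_force: [0.5, -0.7, 0.3]
finger_gap: 0.005
grasp_force: 0.0
```

```bash
python3 - <<'E'
from h import *
c=cam('wrist'); save(c,'w3.png'); dump(c,'w3.pkl')
d=cam('top');dump(d,'top2.pkl')
im=cv2.resize(d['frame'][190:320,230:390],None,fx=2,fy=2)[...,::-1]
f=c['frame'][...,::-1].copy(); f[480-260:480,640-320:640]=im; cv2.imwrite('pics/w3c.png',f)
print(proj(c,[.5693,.0374,.07]),proj(c,[.560,.1675,.091]),proj(c,[.556,.1675,.091]))
plan([.59,.172,.081],-81.5,3)
E
```

```text
[511.1078069  293.87272657] [326.11332048 293.20793289] [325.20859969 298.86653475]
tilt 0.18
from [0.588  0.1739 0.1651] -81.3 to [0.59  0.172 0.081] -81.5 turn/row 0.05
 row [0.0006, 0.0007, 0.028]
 row [0.0006, 0.0007, 0.028]
 row [0.0006, 0.0007, 0.028]
```

View pics/w3c.png

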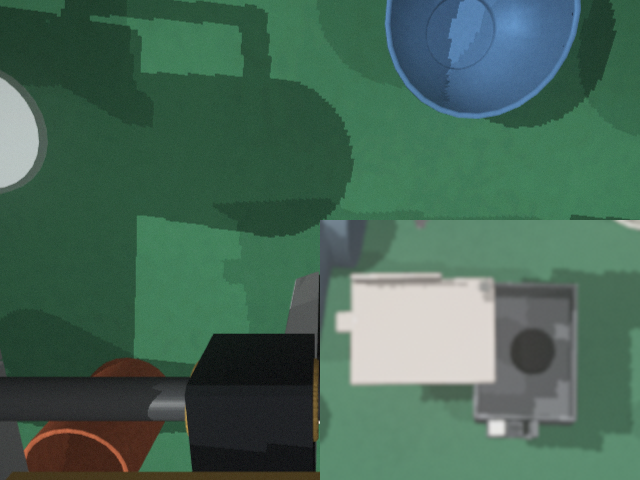

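The top inset shows the cap lying flat inside the box (inset 532,350), with the lid still open at about 90°. Lowering beside the lip.

Call:
{"api": "carry_out", "payload": {"series": [{"offset": [0,0,0.028],"turn": [0,0,0],"jaw": 0},{"offset": [0,0.002,0.028],"turn": [0,0,0],"jaw": 0},{"offset": [0,0.002,0.028],"turn": [0,0,0],"jaw": 0},{"offset": [0,0,0],"turn": [0,0,0],"jaw": 0},{"offset": [-0.01,0,0],"turn": [0,0,0],"jaw": 0}], "newtons": 30}}

```text
time: 8.43
ee_pos: [0.5798, 0.1669, 0.084]
ee_rot: [0.0, 0.997, 0.075, 0.0]
contact_force: [-0.5, -0.5, -0.0]
finger_gap: 0.001
grasp_force: 0.0
```

```bash
cat >> h.py <<'E'
def lidc(pin=(.5693,.0374),yaw=8.5):
    s=ctrl.get_state(); q=s['ee_rot']; M=R.from_quat([q[1],q[2],q[3],q[0]]).as_matrix()
    d=np.array(s['ee_pos'])[:2]-pin; ty=M[:2,1]; tx=M[:2,0]
    F=np.array(s['contact_force'])[:2]
    print('t',round(s['time'],2),'z',round(s['ee_pos'][2],4),'theta(deg) by tool yaw',round(yaw-np.degrees(np.arctan2(ty[1],ty[0])),2),'along',round(d@ty,4),'out',round(d@tx,4),'F out',round(F@tx,2),'F along',round(F@ty,2))
E
python3 -c "
from h import *
lidc()"
```

```text
t 8.43 z 0.084 theta(deg) by tool yaw 89.93 along -0.1265 out 0.0297 F out -0.59 F along 0.46
```

Call:
{"api": "carry_out", "payload": {"series": [{"offset": [-0.011,0,0],"turn": [0,0,0],"jaw": 0},{"offset": [-0.018,-0.001,0],"turn": [0,0,-8],"jaw": 0},{"offset": [-0.018,-0.001,0],"turn": [0,0,-8],"jaw": 0},{"offset": [-0.018,-0.001,0],"turn": [0,0,-8],"jaw": 0},{"offset": [0,0,0],"turn": [0,0,0],"jaw": 0}]}}

```text
time: 9.05
ee_pos: [0.5157, 0.1532, 0.0843]
ee_rot: [0.0, 0.96, 0.279, 0.001]
contact_force: [-0.4, -0.9, -0.9]
finger_gap: 0.009
grasp_force: 0.0
```

```bash
python3 -c "
from h import *
lidc()"
```

```text
t 9.05 z 0.0843 theta(deg) by tool yaw 66.05 along -0.1265 out 0.0169 F out -0.8 F along 0.6
```

Call:
{"api": "carry_out", "payload": {"series": [{"offset": [-0.018,-0.001,0],"turn": [0,0,-8],"jaw": 0},{"offset": [-0.018,-0.001,0],"turn": [0,0,-8],"jaw": 0},{"offset": [-0.018,-0.001,0],"turn": [0,0,-8],"jaw": 0},{"offset": [0,0,0],"turn": [0,0,0],"jaw": 0}]}}

```text
time: 9.55
ee_pos: [0.4738, 0.1204, 0.084]
ee_rot: [0.0, 0.882, 0.472, 0.0]
contact_force: [0.4, 0.3, 0.1]
finger_gap: 0.004
grasp_force: 0.0
```

```bash
python3 - <<'E'
from h import *
lidc()
c=cam('wrist'); d=cam('side'); dump(c,'w4.pkl'); dump(d,'s4.pkl')
a=c['frame'][240:480,160:560]; b=cv2.resize(d['frame'][190:330,220:460],(400,240))
cv2.imwrite('pics/w4.png',np.hstack([a,b])[...,::-1])
E
```

```text
t 9.55 z 0.084 theta(deg) by tool yaw 42.21 along -0.1255 out 0.0161 F out 0.49 F along 0.19
```

View pics/w4.png

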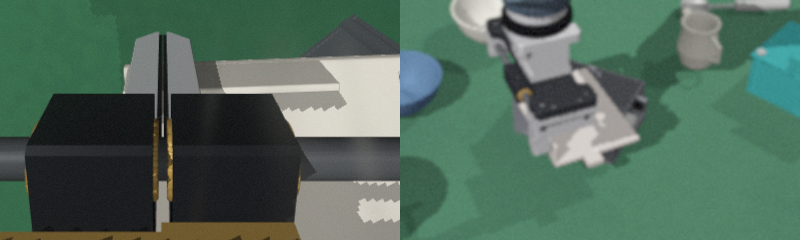

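The picture shows the lid has swung with the fingers: its lip lies against them (left panel ~(250,75)), lid half shut in the side view. Continuing.

Call:
{"api": "carry_out", "payload": {"series": [{"offset": [-0.018,-0.001,0],"turn": [0,0,-8],"jaw": 0},{"offset": [-0.018,-0.001,0],"turn": [0,0,-8],"jaw": 0},{"offset": [-0.018,-0.001,0],"turn": [0,0,-8],"jaw": 0},{"offset": [0,0,0],"turn": [0,0,0],"jaw": 0}]}}

```text
time: 10.15
ee_pos: [0.4484, 0.0733, 0.0837]
ee_rot: [0.0, 0.765, 0.645, 0.0]
contact_force: [-1.2, -0.2, 0.5]
finger_gap: 0.003
grasp_force: 0.0
```

```bash
python3 - <<'E'
from h import *
lidc()
E
```

```text
t 10.15 z 0.0837 theta(deg) by tool yaw 18.24 along -0.1252 out 0.0149 F out -0.37 F along -1.14
```

Call:
{"api": "carry_out", "payload": {"series": [{"offset": [-0.0065,0,0],"turn": [0,0,-3],"jaw": 0},{"offset": [-0.0065,0,0],"turn": [0,0,-3],"jaw": 0},{"offset": [-0.002,0,0],"turn": [0,0,-1],"jaw": 0},{"offset": [0,0,0],"turn": [0,0,0],"jaw": 0}]}}

```text
time: 10.65
ee_pos: [0.446, 0.0596, 0.0835]
ee_rot: [-0.001, 0.723, 0.691, 0.0]
contact_force: [-2.5, 4.4, 3.2]
finger_gap: 0.006
grasp_force: 2.1
```

```bash
python3 - <<'E'
from h import *
lidc()
E
```

```text
t 10.65 z 0.0835 theta(deg) by tool yaw 11.11 along -0.1242 out 0.0165 F out 4.26 F along -2.69
```

Touching the ramp at 4.3 N. Small steps now.

Call:
{"api": "carry_out", "payload": {"series": [{"offset": [-0.0015,0,0],"turn": [0,0,-0.7],"jaw": 0},{"offset": [0,0,0],"turn": [0,0,0],"jaw": 0}]}}

```text
time: 10.9
ee_pos: [0.4458, 0.058, 0.0835]
ee_rot: [-0.001, 0.719, 0.695, 0.0]
contact_force: [-2.5, 5.1, 2.7]
finger_gap: 0.002
grasp_force: 2.4
```

Call:
{"api": "carry_out", "payload": {"series": [{"offset": [-0.0015,0,0],"turn": [0,0,-0.7],"jaw": 0},{"offset": [0,0,0],"turn": [0,0,0],"jaw": 0}]}}

```text
time: 11.15
ee_pos: [0.4456, 0.0566, 0.0835]
ee_rot: [-0.001, 0.714, 0.7, 0.0]
contact_force: [-2.8, 6.0, 3.0]
finger_gap: 0.004
grasp_force: 2.6
```

```bash
python3 - <<'E'
from h import *
lidc()
E
```

```text
t 11.15 z 0.0835 theta(deg) by tool yaw 9.67 along -0.124 out 0.0167 F out 5.94 F along -2.97
```

Call:
{"api": "carry_out", "payload": {"series": [{"offset": [-0.0015,0,0],"turn": [0,0,-0.7],"jaw": 0},{"offset": [0,0,0],"turn": [0,0,0],"jaw": 0}]}}

```text
time: 11.4
ee_pos: [0.4455, 0.0552, 0.0834]
ee_rot: [-0.001, 0.71, 0.704, 0.0]
contact_force: [-2.3, 5.5, 3.7]
finger_gap: 0.005
grasp_force: 2.6
```

Call:
{"api": "carry_out", "payload": {"series": [{"offset": [-0.0015,0,0],"turn": [0,0,-0.7],"jaw": 0},{"offset": [0,0,0],"turn": [0,0,0],"jaw": 0}]}}

```text
time: 11.65
ee_pos: [0.4459, 0.0527, 0.0833]
ee_rot: [0.0, 0.705, 0.709, -0.0]
contact_force: [-1.7, 1.5, -1.0]
finger_gap: 0.005
grasp_force: 0.6
```

Call:
{"api": "carry_out", "payload": {"series": [{"offset": [-0.001,0,0],"turn": [0,0,-0.5],"jaw": 0},{"offset": [0,0,0],"turn": [0,0,0],"jaw": 0}]}}

```text
time: 11.9
ee_pos: [0.4458, 0.0517, 0.0834]
ee_rot: [-0.0, 0.702, 0.712, 0.0]
contact_force: [-0.1, 2.4, 0.0]
finger_gap: 0.006
grasp_force: 1.3
```

The force dropped from 5.5 to 1.5 N: the click. Now feel for the buffer.

Call:
{"api": "carry_out", "payload": {"series": [{"offset": [-0.001,0,0],"turn": [0,0,-0.4],"jaw": 0},{"offset": [0,0,0],"turn": [0,0,0],"jaw": 0}]}}

```text
time: 12.15
ee_pos: [0.4458, 0.0508, 0.0834]
ee_rot: [-0.0, 0.7, 0.715, 0.0]
contact_force: [-1.4, 3.5, -0.6]
finger_gap: 0.006
grasp_force: 1.9
```

Call:
{"api": "carry_out", "payload": {"series": [{"offset": [-0.0005,0,0],"turn": [0,0,-0.2],"jaw": 0},{"offset": [0,0,0],"turn": [0,0,0],"jaw": 0}]}}

```text
time: 12.4
ee_pos: [0.4457, 0.0502, 0.0833]
ee_rot: [-0.0, 0.698, 0.716, -0.0]
contact_force: [-2.2, 5.1, -0.2]
finger_gap: 0.005
grasp_force: 2.0
```

```bash
python3 - <<'E'
from h import *
lidc()
E
```

```text
t 12.4 z 0.0833 theta(deg) by tool yaw 7.07 along -0.1233 out 0.0159 F out 5.11 F along -2.05
```

Call:
{"api": "carry_out", "payload": {"series": [{"offset": [-0.0005,0,0],"turn": [0,0,-0.2],"jaw": 0},{"offset": [0,0,0],"turn": [0,0,0],"jaw": 0}]}}

```text
time: 12.65
ee_pos: [0.4456, 0.0496, 0.0833]
ee_rot: [-0.0, 0.697, 0.717, -0.0]
contact_force: [-1.0, 4.0, -0.7]
finger_gap: 0.006
grasp_force: 2.0
```

Call:
{"api": "carry_out", "payload": {"series": [{"offset": [-0.0005,0,0],"turn": [0,0,-0.2],"jaw": 0},{"offset": [0,0,0],"turn": [0,0,0],"jaw": 0}]}}

```text
time: 12.9
ee_pos: [0.4456, 0.0491, 0.0833]
ee_rot: [-0.0, 0.696, 0.718, -0.0]
contact_force: [-2.5, 2.8, 0.2]
finger_gap: 0.006
grasp_force: 2.0
```

```bash
python3 - <<'E'
from h import *
lidc()
E
```

```text
t 12.9 z 0.0833 theta(deg) by tool yaw 6.67 along -0.1232 out 0.0156 F out 2.89 F along -2.44
```

The force plateau at ~3 N suggests the tongue (20 mm wide) is still sliding over the crest, so the true click should come some 15–20 mm further. Continuing carefully.

Call:
{"api": "carry_out", "payload": {"series": [{"offset": [-0.0015,0,0],"turn": [0,0,-0.7],"jaw": 0},{"offset": [-0.0015,0,0],"turn": [0,0,-0.7],"jaw": 0},{"offset": [0,0,0],"turn": [0,0,0],"jaw": 0}]}}

```text
time: 13.28
ee_pos: [0.4456, 0.046, 0.0833]
ee_rot: [-0.0, 0.687, 0.727, -0.0]
contact_force: [-2.4, 3.5, 1.2]
finger_gap: 0.005
grasp_force: 1.8
```

Call:
{"api": "carry_out", "payload": {"series": [{"offset": [-0.0015,0,0],"turn": [0,0,-0.7],"jaw": 0},{"offset": [-0.0015,0,0],"turn": [0,0,-0.7],"jaw": 0},{"offset": [0,0,0],"turn": [0,0,0],"jaw": 0}]}}

```text
time: 13.65
ee_pos: [0.4455, 0.0437, 0.0833]
ee_rot: [-0.001, 0.678, 0.735, -0.0]
contact_force: [-4.0, 6.1, 2.0]
finger_gap: 0.009
grasp_force: 3.4
```

```bash
python3 - <<'E'
from h import *
lidc()
E
```

```text
t 13.65 z 0.0833 theta(deg) by tool yaw 3.88 along -0.1229 out 0.0163 F out 6.45 F along -3.52
```

Call:
{"api": "carry_out", "payload": {"series": [{"offset": [-0.0005,0,0],"turn": [0,0,-0.1],"jaw": 0},{"offset": [0,0,0],"turn": [0,0,0],"jaw": 0}]}}

```text
time: 13.9
ee_pos: [0.4454, 0.0435, 0.0833]
ee_rot: [-0.001, 0.677, 0.736, 0.0]
contact_force: [-4.7, 8.3, 2.5]
finger_gap: 0.004
grasp_force: 3.9
```

Call:
{"api": "carry_out", "payload": {"series": [{"offset": [-0.0005,0,0],"turn": [0,0,-0.1],"jaw": 0},{"offset": [0,0,0],"turn": [0,0,0],"jaw": 0}]}}

```text
time: 14.15
ee_pos: [0.4459, 0.0422, 0.0833]
ee_rot: [-0.0, 0.677, 0.736, -0.0]
contact_force: [-2.7, 3.2, -1.5]
finger_gap: 0.007
grasp_force: 1.4
```

```bash
python3 - <<'E'
from h import *
lidc()
E
```

```text
t 14.15 z 0.0833 theta(deg) by tool yaw 3.65 along -0.1225 out 0.0152 F out 3.38 F along -2.38
```

A sharper drop (8.3 → 3.2 N with a 1.3 mm jump): likely the true click. Now half-millimetre steps onto the buffer.

Call:
{"api": "carry_out", "payload": {"series": [{"offset": [-0.0005,0,0],"turn": [0,0,-0.2],"jaw": 0},{"offset": [0,0,0],"turn": [0,0,0],"jaw": 0}]}}

```text
time: 14.4
ee_pos: [0.4474, 0.041, 0.0841]
ee_rot: [0.001, 0.675, 0.737, 0.0]
contact_force: [-0.0, -0.9, -0.0]
finger_gap: 0.002
grasp_force: 0.0
```

Call:
{"api": "carry_out", "payload": {"series": [{"offset": [-0.0005,0,0],"turn": [0,0,-0.2],"jaw": 0},{"offset": [0,0,0],"turn": [0,0,0],"jaw": 0}]}}

```text
time: 14.65
ee_pos: [0.4467, 0.0409, 0.0837]
ee_rot: [0.0, 0.674, 0.739, 0.0]
contact_force: [0.1, 0.9, -0.3]
finger_gap: 0.007
grasp_force: 0.0
```

Call:
{"api": "carry_out", "payload": {"series": [{"offset": [-0.0005,0,0],"turn": [0,0,-0.2],"jaw": 0},{"offset": [0,0,0],"turn": [0,0,0],"jaw": 0}]}}

```text
time: 14.9
ee_pos: [0.4465, 0.0406, 0.0835]
ee_rot: [0.0, 0.673, 0.74, 0.0]
contact_force: [-0.5, 0.0, 0.3]
finger_gap: 0.006
grasp_force: 0.0
```

Force is now zero, so the lid jumped ahead of the fingers: it snapped. Advancing to contact.

Call:
{"api": "carry_out", "payload": {"series": [{"offset": [-0.001,0,0],"turn": [0,0,-0.3],"jaw": 0},{"offset": [0,0,0],"turn": [0,0,0],"jaw": 0}]}}

```text
time: 15.15
ee_pos: [0.4464, 0.0399, 0.0834]
ee_rot: [-0.0, 0.671, 0.742, 0.0]
contact_force: [-0.7, 1.7, -0.0]
finger_gap: 0.002
grasp_force: 1.2
```

Call:
{"api": "carry_out", "payload": {"series": [{"offset": [-0.0007,0,0],"turn": [0,0,-0.2],"jaw": 0},{"offset": [0,0,0],"turn": [0,0,0],"jaw": 0}]}}

```text
time: 15.4
ee_pos: [0.4464, 0.0396, 0.0834]
ee_rot: [-0.001, 0.67, 0.743, 0.001]
contact_force: [-1.2, 4.7, 0.2]
finger_gap: 0.007
grasp_force: 2.6
```

Call:
{"api": "carry_out", "payload": {"series": [{"offset": [-0.0005,0,0],"turn": [0,0,-0.2],"jaw": 0},{"offset": [0,0,0],"turn": [0,0,0],"jaw": 0}]}}

```text
time: 15.65
ee_pos: [0.4464, 0.0394, 0.0834]
ee_rot: [-0.001, 0.668, 0.744, 0.001]
contact_force: [-0.8, 6.6, 0.7]
finger_gap: 0.009
grasp_force: 3.3
```

```bash
python3 - <<'E'
from h import *
lidc()
E
```

```text
t 15.65 z 0.0834 theta(deg) by tool yaw 2.38 along -0.122 out 0.0151 F out 6.68 F along -0.12
```

Clear buffer rise (~9 N/mm of actual motion). Building to 12 N.

Call:
{"api": "carry_out", "payload": {"series": [{"offset": [-0.0007,0,0],"turn": [0,0,0],"jaw": 0},{"offset": [0,0,0],"turn": [0,0,0],"jaw": 0}]}}

```text
time: 15.9
ee_pos: [0.4464, 0.0392, 0.0834]
ee_rot: [-0.001, 0.668, 0.744, 0.001]
contact_force: [-0.8, 8.6, 1.6]
finger_gap: 0.007
grasp_force: 4.3
```

Call:
{"api": "carry_out", "payload": {"series": [{"offset": [-0.0004,0,0],"turn": [0,0,0],"jaw": 0},{"offset": [0,0,0],"turn": [0,0,0],"jaw": 0}]}}

```text
time: 16.15
ee_pos: [0.4464, 0.0391, 0.0834]
ee_rot: [-0.002, 0.668, 0.744, 0.001]
contact_force: [-0.3, 9.4, 2.0]
finger_gap: 0.003
grasp_force: 4.9
```

```bash
python3 - <<'E'
from h import *
lidc()
E
```

```text
t 16.15 z 0.0834 theta(deg) by tool yaw 2.4 along -0.122 out 0.0148 F out 9.35 F along 0.72
```

Call:
{"api": "carry_out", "payload": {"series": [{"offset": [-0.001,0,0],"turn": [0,0,0],"jaw": 0},{"offset": [0,0,0],"turn": [0,0,0],"jaw": 0},{"offset": [0,0,0],"turn": [0,0,0],"jaw": 0}]}}

```text
time: 16.52
ee_pos: [0.4464, 0.0388, 0.0834]
ee_rot: [-0.002, 0.669, 0.744, 0.002]
contact_force: [-0.7, 13.1, 3.2]
finger_gap: 0.003
grasp_force: 6.3
```

Call:
{"api": "carry_out", "payload": {"series": [{"offset": [0,0,0],"turn": [0,0,0],"jaw": 0},{"offset": [0,0,0],"turn": [0,0,0],"jaw": 0},{"offset": [0,0,0],"turn": [0,0,0],"jaw": 0},{"offset": [0,0,0],"turn": [0,0,0],"jaw": 0},{"offset": [0,0,0],"turn": [0,0,0],"jaw": 0}]}}

```text
time: 17.15
ee_pos: [0.4464, 0.0388, 0.0834]
ee_rot: [-0.002, 0.669, 0.744, 0.002]
contact_force: [-1.7, 13.3, 3.4]
finger_gap: 0.008
grasp_force: 6.3
```

```bash
python3 - <<'E'
from h import *
lidc()
E
```

```text
t 17.15 z 0.0834 theta(deg) by tool yaw 2.41 along -0.1221 out 0.0144 F out 13.42 F along -0.27
```

Held at about 13 N for ~0.9 s (≈12.4 N at the push point's lever arm). Backing off and looking.

Call:
{"api": "carry_out", "payload": {"series": [{"offset": [0.002,0,0],"turn": [0,0,0],"jaw": 0},{"offset": [0.004,0,0],"turn": [0,0,0],"jaw": 0},{"offset": [0.02,0,0],"turn": [0,0,0],"jaw": 0},{"offset": [0.03,0,-0.02],"turn": [0,0,0],"jaw": 0},{"offset": [0.02,0,-0.05],"turn": [0,0,0],"jaw": 0}]}}

```text
time: 17.77
ee_pos: [0.4366, 0.1124, 0.152]
ee_rot: [-0.002, 0.668, 0.744, -0.002]
contact_force: [0.3, 0.7, 0.6]
finger_gap: 0.003
grasp_force: 0.0
```

Call:
{"api": "carry_out", "payload": {"series": [{"offset": [0.04,0,-0.04],"turn": [0,0,0],"jaw": 0},{"offset": [0.03,0,-0.04],"turn": [0,0,0],"jaw": 0},{"offset": [0,0,0],"turn": [0,0,0],"jaw": 0}]}}

```text
time: 18.15
ee_pos: [0.4331, 0.1828, 0.2372]
ee_rot: [0.003, 0.667, 0.745, 0.003]
contact_force: [-0.2, -0.9, -0.4]
finger_gap: 0.004
grasp_force: 0.0
```

```bash
python3 - <<'E'
from h import *
lidc()
d=cam('top');e=cam('side')
a=cv2.resize(d['frame'][190:320,270:400],(400,400),interpolation=2); b=cv2.resize(e['frame'][210:300,270:390],(390,400) ,interpolation=2)
cv2.imwrite('pics/end.png',np.hstack([a,b])[...,::-1])
f=d['frame'];hsv=cv2.cvtColor(f,cv2.COLOR_RGB2HSV)
g=((hsv[...,1]<60)&(f.max(2)>165)).astype('uint8'); n,l,st,ce=cv2.connectedComponentsWithStats(g)
for i in range(1,n):
    if st[i,4]>300 and 250<ce[i][0]<400 and 200<ce[i][1]<320:
        cnt=max(cv2.findContours((l==i).astype('uint8'),0,2)[0],key=len)
        P=np.array([ray(d,*p,.067)[:2]*1000 for p in cnt[:,0]],dtype='float32'); print(cv2.minAreaRect(P))
E
```

```text
t 18.15 z 0.2372 theta(deg) by tool yaw 2.21 along -0.1194 out 0.1595 F out -0.92 F along -0.27
((501.70684814453125, -19.937698364257812), (171.83714294433594, 115.30907440185547), 7.442764759063721)
```

View pics/end.png

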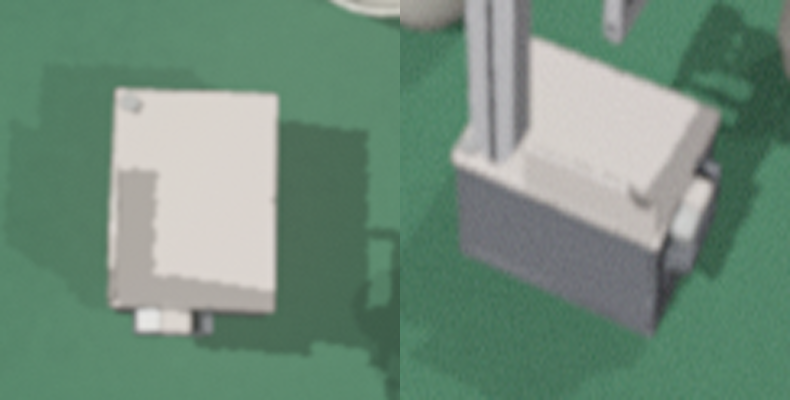

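The final picture shows the lid squarely over the box. The tongue (175,320) sits between the light clip block (147,320) and the dark buffer (205,322), so it is latched, and the gripper is clear. Handing in.

```bash
python3 -c "
from h import *
print(ticket.finish_job())"
```

```text
the job is handed in; nothing more can be done
None
```

The filler cap is in the box and the lid is clipped shut. I held it at about 13 N for roughly 0.9 s, with no reading above about 14 N. The job was handed in at about 18 s with the arm clear.

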